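# Park the counter devices in the night tray and bar it

### The arm

A 6-joint arm with a two-finger parallel gripper is mounted at the origin on the work surface. World frame = base frame: x ahead of the robot, y to its left, z up, the work surface at z = 0. Lengths are in m, angles in rad, forces in N, time in s.
With the tool pointing down it reaches from about 0.225 to 0.875 m from the base axis. Payload 3.4 kg.
Tool frame: the origin (TCP) lies at the very end of the fingers, on their centre line; the grasp point (between the pads) lies 19 mm behind it; z points along the fingers, y is the line along which they close (so a half turn about z gives the same grasp; the last joint's range is limited). The gripper opens to 85 mm and grips with 20 to 120 N. Pads are 22 mm wide; open, the fingers measure 114 mm over their backs; the gripper's body (76 mm by 85 mm) begins 54 mm behind the grasp point. The pads swing forward as they close: fully open they stand 13 mm farther back than shut.
Start: joints at [-1.446, 0.276, 1.505, -0, 1.361, -0.121], TCP at [0.14, -0.558, 0.231] pointing down, gripper open.
Joint ranges: [-2.89, 2.89], [-0.75, 2.08], [0.22, 2.7], [-1.18, 4.32], [0.11, 2.71], [-2.7, 2.7]. Speed limits (rad/s): [2.57, 2.57, 3.14, 3.14, 3.14, 3.14].

### API

Orientations are given as a unit quaternion [w, x, y, z].
In Python, from rig import get_state, optics, sign_off gives the robot as it stands.
- The arm moves only by the tool send_rows, never from a script. Its argument "increments" is a list of rows, each an object with "gripper": the gripper's target within -1 to 1 (shut at 1, half-way at 0, fully open at -1); "linear": the shift along the world's x, y, z in m, a list of three; "delta_rot": the turn, a rotation vector about the world's x, y, z in rad, a list of three. In form: [{"gripper": gripper, "linear": [dx, dy, dz], "delta_rot": [rx, ry, rz]}, ...]. A call has 1 to 8 rows; each row is the pose to reach, as a shift and turn from the pose commanded when the call began; what a row does not reach only later rows make up. A row lasts 1/10 s, in which the tool goes at most 50 mm and 8.59 degrees, less where a joint would pass 70% of its speed; a pose out of reach is approached as far as the arm can. A call with a gripper value outside its range is refused whole. The fingers move at their own pace and stop on an object; "newtons" is the grip in N (left out, the last holds). Time passes only in rows, so rows that repeat a pose let the fingers close. It gives the time, the measured TCP pose, the force, the opening and the grip force at its end, in the units of the state.
- get_state(): the state, without advancing time (a new reading comes with each control period).
- optics.get_image(name): name is "side" or "top"; returns a dict with "pixels" (480x640x3 uint8, blue, green, red), "K" (3x3 intrinsics, pixels), "rvec" (rotation vector, rad) and "tvec" (3), from world to camera coordinates, as OpenCV has them. Camera axes: x right, y down, z forward; pixel columns grow to the right and rows downward; lengths in m; the calibration is good to about 2 mm. A picture is of the moment at which its call begins. There is no depth.
- sign_off(): hands the job in; it is judged then, once.
The state is a dict: "clock": time; "qpos": joint angles; "qd": joint speeds; "effort": joint torques, N m; "position": TCP position; "ee_rot": TCP orientation; "contact_force": force on the tool from outside, world axes, zero at the start; "moment": the same for the moment, N m; "width": finger opening in m; "gripper_force": force on a finger pad.
Only numpy, scipy, OpenCV 4.12 (cv2) and the standard library are available. Lean on these libraries where they do the work, as an engineer would, in place of code of your own. Each camera call takes 0.05 s, during which the arm holds its last target. There are 200 camera calls.

### The job

Close up the checkout: slide the PIN pad, the card reader and the change tin across the counter, without lifting or tipping them, through the open end of the white night tray until all three stand flat and wholly inside behind the two blue saddles. Then lay the yellow retaining bar across the open end, fin up and centred, so that it rests fully down in both saddle notches. Leave the paper roll, the bell and the stapler where they are.

Things in the scene. Friction and masses are not known exactly. Their poses are not given: they have to be found in the camera images.
- tray: White night tray fixed to the counter: walls 45 mm high, 8 mm thick, on 3 sides, open at the mouth; its grey floor is flush with the counter. Origin: on the counter, middle of the mouth; x along the mouth, y into the tray. Inside: x -115 to +115 mm, back wall at y = 275 mm. Saddles at the mouth corners, see mouth.
- mouth (a point): Middle of the mouth, 26 mm above the counter, at the level of the saddles' notch floors; the seated bar's origin belongs here. Two blue saddle blocks at tray x = +-127 mm, y = 0: 24 mm (x) by 50 mm (y), cheeks 46 mm high, each with a notch open upwards along x, 26 mm wide (y -13 to +13 mm), floor at 26 mm.
- bar: Loose yellow retaining bar with red ends, 290 mm long (its x axis), 16 mm wide and 16 mm high, 0.25 kg. Origin: centre of its underside. On its middle an upright black grip fin 60 mm long (x), 14 mm wide (y), from 16 to 48 mm above the underside. Starts lying on the counter, fin up.
- pinpad: Grey PIN pad with red end, green screen and keys: box 90 mm (x) by 130 mm (y) by 40 mm high, about 0.4 kg. Origin: centre of its underside.
- reader: White square contactless card reader with a teal top: 94 mm (x) by 94 mm (y) by 32 mm high, about 0.3 kg. Origin: centre of its underside.
- tin: Round closed brass-coloured change tin, 96 mm diameter, 42 mm high, about 0.4 kg. Origin: centre of its underside.
- roll: Bystander: white receipt-paper roll standing on end, 58 mm diameter, 55 mm high. Origin: centre of its underside.
- bell: Bystander: steel counter bell on a black base, 64 mm diameter, 54 mm high with its button. Origin: centre of its underside.
- stapler: Bystander: red and black stapler, 130 mm (x) by 36 mm (y), 48 mm high, at the far side. Origin: centre of its underside.
Not all that is in view belongs to the job. What is shaped like the pinpad but purple is not meant.

How it is judged:
By the outcome, as a careful person would: the job done as asked, in the order asked, and still so for the second after the job is handed in, with the robot touching nothing.
It also fails if it takes over 72 s, if anything falls off the work surface, if the arm or the gripper's body presses on something with over 40 N, if the wrist force passes 120 N, or if a joint passes its speed limit or range.

## Working session

There is one attempt and no reset: what is moved stays moved. The work goes in short steps, Python scripts to look and compute and a tool call to move; the robot and the scene stay as the last step left them, time stands still between calls to the robot, and variables do not carry over. Pictures are saved under pics/ and viewed, at most 10 in all, crops included, and the job is handed in when it is done.

Besides the shell and the picture viewer there is one more tool, called after ">>>" as name(argument=value, ...), one argument or row to a line, values as JSON. send_rows: Moves the arm, as the interface text tells. Its arguments: {"type":"object","properties":{"increments":{"type":"array"},"newtons":{"type":"number"}},"required":["increments"]}

```bash
ls; mkdir -p pics
cat > h.py <<'E'
import numpy as np, cv2
from rig import get_state, optics, sign_off
def grab(n,f=None):
    d=optics.get_image(n)
    if f: cv2.imwrite('pics/'+f,d['pixels'])
    np.savez('cam_%s.npz'%n,**{k:np.array(v) for k,v in d.items()})
    return d
def load(n): return dict(np.load('cam_%s.npz'%n))
def w2p(d,P): return cv2.projectPoints(np.array(P,float).reshape(-1,3),np.array(d['rvec'],float),np.array(d['tvec'],float),np.array(d['K'],float),None)[0].reshape(-1,2)
def p2w(d,uv,z):
    R=cv2.Rodrigues(np.array(d['rvec'],float))[0];t=np.array(d['tvec'],float).ravel();K=np.array(d['K'],float)
    c=-R.T@t; uv=np.array(uv,float).reshape(-1,2)
    r=(R.T@np.linalg.inv(K)@np.c_[uv,np.ones(len(uv))].T).T
    return c+r*((z-c[2])/r[:,2])[:,None]
E
python3 - <<'E'
from h import *
for n in('top','side'):
    d=grab(n,n+'0.png'); print(n,p2w(d,[[0,0],[639,0],[639,479],[0,479],[320,240]],0).round(3).tolist())
print(get_state())
E
```

```text
pics
top [[1.208, 0.894, 0.0], [1.182, -0.863, 0.0], [-0.063, -0.767, 0.0], [-0.062, 0.806, 0.0], [0.53, 0.008, 0.0]]
side [[2.363, -0.706, 0.0], [-0.096, -1.707, 0.0], [-0.113, 0.231, 0.0], [0.83, 0.648, 0.0], [0.563, -0.025, 0.0]]
{'clock': 0.1, 'qpos': array([-1.44602217e+00,  2.76547491e-01,  1.50601075e+00,  3.56872469e-05,
        1.36065886e+00, -1.21005415e-01]), 'qd': array([ 0.00012395,  0.00013935, -0.00206079, -0.00089532, -0.0012982 ,
        0.00064655]), 'effort': array([ 2.14331267e-03, -4.17696404e+01, -2.46404529e+01, -1.15757466e-04,
        5.79584768e-03, -2.07118734e-05]), 'position': array([ 0.13985191, -0.55726473,  0.23051553]), 'ee_rot': array([-8.12256734e-04,  9.92458679e-01,  1.22576958e-01,  1.59175123e-05]), 'contact_force': array([-0.27694794,  0.66144116, -0.47888201]), 'moment': array([0.01697511, 0.02480165, 0.02480508]), 'gripper_force': 0.0, 'width': 0.08529112181479544}
```

View pics/top0.png

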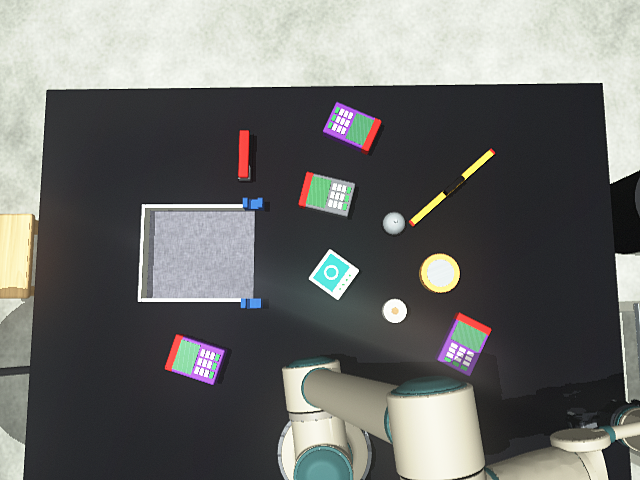

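View pics/side0.png

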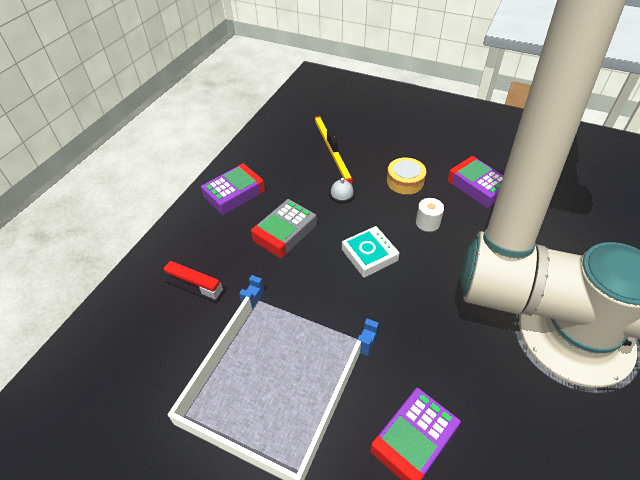

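The top view shows the grey PIN pad at (327,194), the reader at (334,274), the tin at (440,272), the bar from (411,223) to (493,152), and the tray mouth at x≈254 between the saddles (253,203) and (251,303). The pad-shaped things are grey at (327,194) and purple at (352,127), (464,345) and (197,360). Only the grey one fits the description. I'll confirm it in an enlarged crop and measure there.

Run:
```python
from h import *
d=load('top');im=d['pixels']
cv2.imwrite('pics/crop1.png',cv2.resize(im[140:325,235:500],None,fx=3,fy=3,interpolation=cv2.INTER_CUBIC))
hsv=cv2.cvtColor(im,cv2.COLOR_BGR2HSV)
def comps(m,z,name,amin=40):
    n,l,s,c=cv2.connectedComponentsWithStats(m.astype(np.uint8))
    for i in range(1,n):
        if s[i,4]>=amin:
            ys,xs=np.where(l==i);W=p2w(d,np.c_[xs,ys],z)[:,:2]
            (cx,cy),(a,b),an=cv2.minAreaRect(W.astype(np.float32)*1000)
            print(name,c[i].round(1),s[i,4],'rect mm',round(cx,1),round(cy,1),round(a,1),round(b,1),round(an,1))
H,S,V=[hsv[...,i].astype(int) for i in range(3)]
comps((H>100)&(H<125)&(S>150)&(V>60),.046,'blue')
comps((H>20)&(H<35)&(S>120)&(V>80),.016,'yellow')
comps((H>80)&(H<98)&(S>150)&(V>120),.032,'teal',100)
comps((V>90),.04,'bright',300)
comps(((H<5)|(H>175))&(S>180)&(V>80),.02,'red',10)
```

```text
blue [252.8 203.1] 190 rect mm 620.6 178.8 48.9 25.9 89.5
blue [243. 303.] 45 rect mm 368.0 199.7 19.9 10.0 0.7
blue [253.5 303. ] 125 rect mm 367.9 173.6 32.7 19.8 89.7
yellow [477.  164.2] 253 rect mm 723.2 -400.4 17.7 101.8 41.1
yellow [428.2 207.5] 281 rect mm 611.6 -272.5 16.9 113.2 41.0
teal [330.9 271.8] 490 rect mm 445.1 -19.2 57.7 75.8 53.7
bright [283.8  73.6] 69285 rect mm 687.2 21.8 1709.8 970.0 89.1
bright [352.  126.3] 1721 rect mm 819.3 -74.6 130.3 99.5 65.3
bright [243.4 154.9] 514 rect mm 749.7 204.3 130.5 28.4 0.8
bright [326.1 193.7] 1765 rect mm 642.3 -8.3 129.4 96.6 75.5
bright [427.1 208.5] 326 rect mm 608.1 -269.3 18.2 131.8 41.6
bright [197.9 252.8] 11542 rect mm 497.6 311.5 310.6 281.7 89.5
bright [393.5 222.7] 388 rect mm 567.3 -178.7 53.1 56.5 88.9
bright [333.4 274.1] 1419 rect mm 439.2 -25.5 94.3 94.8 53.5
bright [439.1 272.8] 1283 rect mm 441.4 -289.5 100.1 97.5 89.6
bright [629.4 319.8] 2909 rect mm 308.5 -745.1 59.2 366.9 85.6
bright [393.9 310.5] 494 rect mm 348.9 -174.0 62.0 59.1 89.7
bright [462.9 343.4] 2089 rect mm 267.0 -342.3 95.5 131.0 62.5
bright [194.2 359. ] 1972 rect mm 231.7 319.7 129.9 91.6 72.1
bright [375.  426.9] 18483 rect mm 87.9 -134.5 496.6 279.4 90.0
bright [ 12.8 424.9] 2768 rect mm 72.1 757.6 249.8 69.7 3.9
bright [575.9 456.3] 4716 rect mm 29.8 -579.1 361.0 163.5 90.0
red [370.9 135.7] 258 rect mm 802.3 -126.9 18.8 98.5 65.6
red [243.5 153. ] 460 rect mm 757.9 207.8 26.9 126.7 89.2
red [492.4 151.1] 10 rect mm 757.4 -442.0 16.6 3.3 35.9
red [305.5 188.1] 201 rect mm 661.1 46.4 17.6 94.1 76.1
red [411.4 222.5] 13 rect mm 570.5 -227.5 16.3 3.7 43.6
red [474.8 323.5] 226 rect mm 316.2 -373.6 95.5 18.9 61.6
red [177.2 336.8] 21 rect mm 283.9 371.2 13.4 29.6 37.8
red [166.3 362.7] 13 rect mm 222.9 394.1 3.6 25.4 78.8
red [169.1 367.7] 14 rect mm 209.1 385.2 10.1 22.5 40.5
```

View pics/crop1.png

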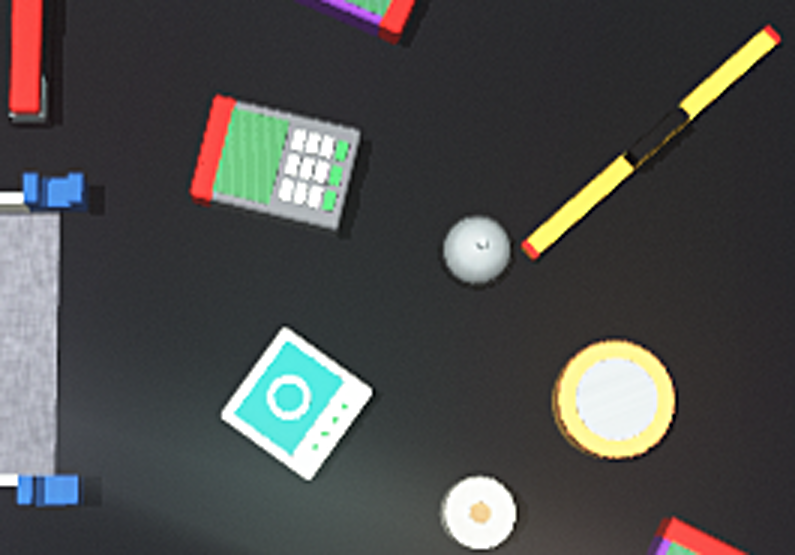

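The crop confirms the grey pad with a red end and green screen at crop (275,165), i.e. (327,194) in the full image. There is also the white and teal reader, the brass tin, and the bar with its black fin near (455,185).

The gripper can't span these objects, so I'll push them with two half-open fingers, keeping the tips low. The reader goes first: a curved push to square it up, then straight in. The tin follows behind it, and the pad goes in the +x column.

>>> send_rows(
  increments=[
    {"gripper": 0,"linear": [0.257,0.476,-0.12],"delta_rot": [0,0,0.688]},
    {"gripper": 0,"linear": [0.257,0.476,-0.12],"delta_rot": [0,0,0.688]},
    {"gripper": 0,"linear": [0.257,0.476,-0.12],"delta_rot": [0,0,0.688]},
    {"gripper": 0,"linear": [0.257,0.476,-0.12],"delta_rot": [0,0,0.688]},
    {"gripper": 0,"linear": [0.257,0.476,-0.12],"delta_rot": [0,0,0.688]},
    {"gripper": 0,"linear": [0.257,0.476,-0.12],"delta_rot": [0,0,0.688]},
    {"gripper": 0,"linear": [0.257,0.476,-0.12],"delta_rot": [0,0,0.688]},
    {"gripper": 0,"linear": [0.257,0.476,-0.12],"delta_rot": [0,0,0.688]},
  ],
)

```text
clock: 0.9
position: [0.3258, -0.2123, 0.1443]
ee_rot: [0.0, 0.893, 0.45, 0.0]
contact_force: [0.4, -0.2, -0.6]
width: 0.043
gripper_force: 0.0
```

>>> send_rows(
  increments=[
    {"gripper": 0,"linear": [0.071,0.131,-0.04],"delta_rot": [0,0,0]},
    {"gripper": 0,"linear": [0.071,0.131,-0.04],"delta_rot": [0,0,0]},
    {"gripper": 0,"linear": [0.071,0.131,-0.04],"delta_rot": [0,0,0]},
    {"gripper": 0,"linear": [0.071,0.131,-0.04],"delta_rot": [0,0,0]},
    {"gripper": 0,"linear": [0.071,0.131,-0.04],"delta_rot": [0,0,0]},
  ],
)

```text
clock: 1.4
position: [0.3962, -0.0819, 0.1042]
ee_rot: [-0.0, 0.892, 0.452, -0.001]
contact_force: [-0.6, -0.0, 0.5]
width: 0.0428
gripper_force: 0.0
```

```bash
python3 -c "
from h import *
s=get_state();print(s['position'].round(4),s['width'],s['qpos'].round(3))"
```

```text
[ 0.3962 -0.0819  0.1042] 0.04282805932470188 [-3.760e-01  1.420e-01  2.041e+00 -1.000e-03  9.600e-01  2.570e-01]
```

```bash
cat > arc.py <<'E'
import numpy as np,sys
# segments: list of (len mm, dphi deg); prints tool xy & cumulative yaw per step
def path(c,phi,off,segs,step):
    c=np.array(c,float);out=[]
    for L,dp in segs:
        n=max(1,round(L/step))
        for _ in range(n):
            m=np.radians(phi+dp/n/2);c=c+L/n/1000*np.array([np.cos(m),np.sin(m)]);phi+=dp/n
            p=np.radians(phi);out.append([*(c-off*np.array([np.cos(p),np.sin(p)])),phi,*c])
    return np.array(out)
def show(P,pos,phi0):
    ref=np.array([*pos,phi0])
    for i in range(0,len(P),8):
        print('call');
        for r in P[i:i+8]:
            print('[%.3f, %.3f] rot %.3f  c %.3f %.3f'%(r[0]-ref[0],r[1]-ref[1],np.radians(r[2]-ref[2]),r[3],r[4]))
        ref=P[min(i+7,len(P)-1),:3]
E
python3 - <<'E'
from arc import *
P=path([.439,-.025],53.5,.058,[(84,53.5),(25,0),(27,-17)],10.4)
show(P,[.3962,-.0819],53.5)
E
```

```text
call
[0.020, 0.015] rot 0.117  c 0.445 -0.016
[0.030, 0.022] rot 0.233  c 0.449 -0.007
[0.040, 0.029] rot 0.350  c 0.453 0.003
[0.049, 0.038] rot 0.467  c 0.455 0.013
[0.057, 0.048] rot 0.584  c 0.457 0.024
[0.064, 0.058] rot 0.700  c 0.456 0.034
[0.069, 0.069] rot 0.817  c 0.455 0.045
[0.073, 0.081] rot 0.934  c 0.453 0.055
call
[-0.004, 0.012] rot 0.000  c 0.449 0.067
[-0.007, 0.024] rot 0.000  c 0.445 0.079
[-0.015, 0.031] rot -0.099  c 0.443 0.087
[-0.022, 0.039] rot -0.198  c 0.442 0.096
[-0.028, 0.048] rot -0.297  c 0.441 0.105
```

>>> send_rows(
  increments=[
    {"gripper": 0,"linear": [0,0,-0.045],"delta_rot": [0,0,0]},
    {"gripper": 0,"linear": [0,0,-0.085],"delta_rot": [0,0,0]},
    {"gripper": 0,"linear": [0,0,-0.093],"delta_rot": [0,0,0]},
    {"gripper": 0,"linear": [0.004,0.005,-0.094],"delta_rot": [0,0,0]},
    {"gripper": 0,"linear": [0.008,0.01,-0.094],"delta_rot": [0,0,0]},
  ],
)

```text
clock: 1.9
position: [0.4057, -0.0742, 0.0118]
ee_rot: [0.001, 0.893, 0.449, 0.001]
contact_force: [0.5, -0.4, 1.0]
width: 0.043
gripper_force: 0.0
```

>>> send_rows(
  increments=[
    {"gripper": 0,"linear": [0.011,0.006,0],"delta_rot": [0,0,0.11]},
    {"gripper": 0,"linear": [0.022,0.012,0],"delta_rot": [0,0,0.233]},
    {"gripper": 0,"linear": [0.032,0.019,0],"delta_rot": [0,0,0.35]},
    {"gripper": 0,"linear": [0.041,0.028,0],"delta_rot": [0,0,0.467]},
    {"gripper": 0,"linear": [0.049,0.038,0],"delta_rot": [0,0,0.584]},
    {"gripper": 0,"linear": [0.056,0.048,0],"delta_rot": [0,0,0.7]},
    {"gripper": 0,"linear": [0.061,0.059,0],"delta_rot": [0,0,0.817]},
    {"gripper": 0,"linear": [0.065,0.071,0],"delta_rot": [0,0,0.934]},
  ],
)

```text
clock: 2.7
position: [0.4725, -0.0022, 0.013]
ee_rot: [0.003, 0.593, 0.805, 0.001]
contact_force: [0.4, -0.4, -1.1]
width: 0.0429
gripper_force: 0.6
```

Run:
```python
from h import *
a=grab('top')['pixels'];b=grab('side')['pixels']
cv2.imwrite('pics/v2.png',np.hstack([cv2.resize(a[170:380,180:500],(400,262)),cv2.resize(b[120:400,130:530],(374,262))]))
s=get_state();print(s['position'].round(4),s['contact_force'].round(1))
```

```text
[ 0.4719 -0.0014  0.0128] [0.3 0.8 0.1]
```

View pics/v2.png

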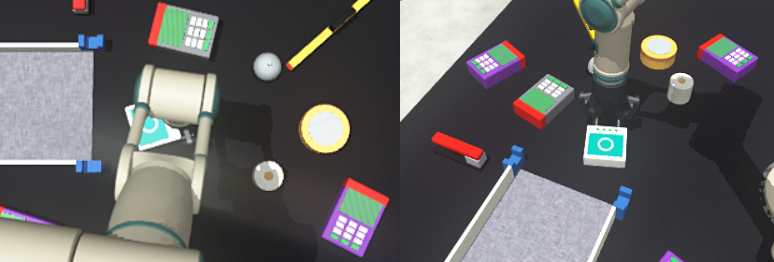

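The reader at top (150,130) sits against both fingers, turned past square as planned. The rest of the scene is unchanged.

>>> send_rows(
  increments=[
    {"gripper": 0,"linear": [-0.004,0.012,0],"delta_rot": [0,0,0]},
    {"gripper": 0,"linear": [-0.007,0.024,0],"delta_rot": [0,0,0]},
    {"gripper": 0,"linear": [-0.015,0.031,0],"delta_rot": [0,0,-0.099]},
    {"gripper": 0,"linear": [-0.022,0.039,0],"delta_rot": [0,0,-0.198]},
    {"gripper": 0,"linear": [-0.028,0.048,0],"delta_rot": [0,0,-0.297]},
    {"gripper": 0,"linear": [-0.028,0.05,0],"delta_rot": [0,0,-0.297]},
  ],
)

```text
clock: 3.4
position: [0.4398, 0.0486, 0.011]
ee_rot: [-0.0, 0.707, 0.707, -0.0]
contact_force: [-1.6, -2.6, 3.0]
width: 0.043
gripper_force: 1.6
```

```bash
cat >> h.py <<'E'
def reader(d):
    "pose of the reader from its teal top in the side picture: min rect of the non-black blob around it at z=.032"
    im=d['pixels'];h=cv2.cvtColor(im,cv2.COLOR_BGR2HSV)
    m=((h[...,0]>80)&(h[...,0]<98)&(h[...,1]>120)&(h[...,2]>100)).astype(np.uint8)
    n,l,s,c=cv2.connectedComponentsWithStats(m);i=1+np.argmax(s[1:,4]);ys,xs=np.where(l==i)
    W=p2w(d,np.c_[xs,ys],.032)[:,:2]*1000
    return s[i,4],cv2.minAreaRect(W.astype(np.float32))
E
python3 - <<'E'
from h import *
from rig import *
d=grab('side');print(reader(d))
s=get_state();print(s['position'].round(4),s['ee_rot'].round(3))
E
```

```text
(np.int32(716), ((445.2889099121094, 113.33345031738281), (59.229373931884766, 78.02556610107422), 89.58767700195312))
[0.4403 0.0487 0.011 ] [-0.     0.707  0.708 -0.   ]
```

>>> send_rows(
  increments=[
    {"gripper": 0,"linear": [0,0.01,0],"delta_rot": [0,0,0]},
    {"gripper": 0,"linear": [0,0.025,0],"delta_rot": [0,0,0]},
    {"gripper": 0,"linear": [0,0.04,0],"delta_rot": [0,0,0]},
    {"gripper": 0,"linear": [0,0.055,0],"delta_rot": [0,0,0]},
    {"gripper": 0,"linear": [0,0.07,0],"delta_rot": [0,0,0]},
    {"gripper": 0,"linear": [0,0.085,0],"delta_rot": [0,0,0]},
    {"gripper": 0,"linear": [0,0.1,0],"delta_rot": [0,0,0]},
    {"gripper": 0,"linear": [0,0.115,0],"delta_rot": [0,0,0]},
  ],
)

```text
clock: 4.25
position: [0.4414, 0.1633, 0.0108]
ee_rot: [0.0, 0.707, 0.708, -0.0]
contact_force: [1.1, -4.3, 4.4]
width: 0.0422
gripper_force: 2.3
```

>>> send_rows(
  increments=[
    {"gripper": 0,"linear": [0,0.015,0],"delta_rot": [0,0,0]},
    {"gripper": 0,"linear": [0,0.03,0],"delta_rot": [0,0,0]},
    {"gripper": 0,"linear": [0,0.045,0],"delta_rot": [0,0,0]},
    {"gripper": 0,"linear": [0,0.06,0],"delta_rot": [0,0,0]},
    {"gripper": 0,"linear": [0,0.075,0],"delta_rot": [0,0,0]},
    {"gripper": 0,"linear": [0,0.09,0],"delta_rot": [0,0,0]},
    {"gripper": 0,"linear": [0,0.1,0],"delta_rot": [0,0,0]},
    {"gripper": 0,"linear": [0,0.105,0],"delta_rot": [0,0,0]},
  ],
)

```text
clock: 5.05
position: [0.4414, 0.269, 0.0106]
ee_rot: [0.0, 0.707, 0.707, 0.0]
contact_force: [0.7, -5.0, 4.2]
width: 0.0428
gripper_force: 2.1
```

Run:
```python
from h import *
d=grab('side');print(reader(d))
s=get_state();print(s['position'].round(4),s['ee_rot'].round(3))
```

```text
(np.int32(1128), ((445.8330383300781, 333.55377197265625), (78.06069946289062, 59.43367385864258), 0.08833615481853485))
[0.4414 0.2695 0.0105] [-0.     0.707  0.707  0.   ]
```

>>> send_rows(
  increments=[
    {"gripper": 0,"linear": [0,0.01,0],"delta_rot": [0,0,0]},
    {"gripper": 0,"linear": [0,0.025,0],"delta_rot": [0,0,0]},
    {"gripper": 0,"linear": [0,0.04,0],"delta_rot": [0,0,0]},
    {"gripper": 0,"linear": [0,0.054,0],"delta_rot": [0,0,0]},
    {"gripper": 0,"linear": [0,0.062,0],"delta_rot": [0,0,0]},
    {"gripper": 0,"linear": [0,0.066,0],"delta_rot": [0,0,0]},
    {"gripper": 0,"linear": [0,0.04,0.01],"delta_rot": [0,0,0]},
    {"gripper": 0,"linear": [0,0.03,0.06],"delta_rot": [0,0,0]},
  ],
)

```text
clock: 5.9
position: [0.4372, 0.2954, 0.0658]
ee_rot: [-0.002, 0.707, 0.707, -0.006]
contact_force: [0.4, 0.2, -0.3]
width: 0.043
gripper_force: 0.0
```

>>> send_rows(
  increments=[
    {"gripper": 0,"linear": [0.02,-0.02,0.04],"delta_rot": [0,0,0.15]},
    {"gripper": 0,"linear": [0.047,-0.059,0.04],"delta_rot": [0,0,0.29]},
    {"gripper": 0,"linear": [0.074,-0.098,0.04],"delta_rot": [0,0,0.43]},
    {"gripper": 0,"linear": [0.101,-0.137,0.04],"delta_rot": [0,0,0.57]},
    {"gripper": 0,"linear": [0.128,-0.176,0.04],"delta_rot": [0,0,0.71]},
    {"gripper": 0,"linear": [0.155,-0.215,0.04],"delta_rot": [0,0,0.85]},
    {"gripper": 0,"linear": [0.182,-0.254,0.04],"delta_rot": [0,0,0.99]},
    {"gripper": 0,"linear": [0.209,-0.285,0.04],"delta_rot": [0,0,1.13]},
  ],
)

```text
clock: 6.7
position: [0.6516, 0.0108, 0.1099]
ee_rot: [0.0, 0.217, 0.976, 0.0]
contact_force: [0.6, 1.2, -0.3]
width: 0.0429
gripper_force: 0.0
```

Run:
```python
from h import *
d=grab('side');print(reader(d))
s=get_state();print(s['position'].round(4),s['ee_rot'].round(3),s['qpos'].round(2))
from arc import *
P=path([.642,-.008],166,.056,[(50,14),(39,0)],9)
show(P,[.711,-.025],166)
```

```text
(np.int32(1320), ((445.765869140625, 400.55218505859375), (78.17385864257812, 59.44895935058594), 0.1359257698059082))
[0.6575 0.0053 0.1099] [ 0.005  0.215  0.977 -0.001] [-0.1   0.48  1.5  -0.    1.15 -1.23]
call
[-0.022, 0.008] rot 0.041  c 0.634 -0.006
[-0.030, 0.011] rot 0.081  c 0.626 -0.005
[-0.038, 0.015] rot 0.122  c 0.617 -0.003
[-0.046, 0.018] rot 0.163  c 0.609 -0.003
[-0.054, 0.021] rot 0.204  c 0.601 -0.002
[-0.063, 0.023] rot 0.244  c 0.592 -0.002
[-0.072, 0.023] rot 0.244  c 0.583 -0.002
[-0.082, 0.023] rot 0.244  c 0.573 -0.002
call
[-0.010, -0.000] rot 0.000  c 0.563 -0.002
[-0.020, -0.000] rot 0.000  c 0.553 -0.002
```

>>> send_rows(
  increments=[
    {"gripper": 0,"linear": [0.03,-0.015,0],"delta_rot": [0,0,0.12]},
    {"gripper": 0,"linear": [0.056,-0.031,0],"delta_rot": [0,0,0.197]},
    {"gripper": 0,"linear": [0.056,-0.031,-0.02],"delta_rot": [0,0,0.197]},
    {"gripper": 0,"linear": [0.056,-0.031,-0.03],"delta_rot": [0,0,0.197]},
    {"gripper": 0,"linear": [0.056,-0.031,-0.03],"delta_rot": [0,0,0.197]},
  ],
)

```text
clock: 7.25
position: [0.7043, -0.0172, 0.0773]
ee_rot: [-0.003, 0.122, 0.993, 0.0]
contact_force: [-0.5, -0.0, 0.5]
width: 0.043
gripper_force: 0.0
```

Run:
```python
from h import *
s=get_state();print(s['position'].round(4),s['ee_rot'].round(3),s['qpos'].round(2))
d=grab('top');im=d['pixels'];print(w2p(d,[s['position']]))
d2=grab('side')
cv2.imwrite('pics/v3.png',np.hstack([cv2.resize(im[150:330,230:430],(400,360)),cv2.resize(d2['pixels'][100:400,150:450],(360,360))]))
```

```text
[ 0.7043 -0.0172  0.0773] [-0.003  0.122  0.993  0.   ] [-0.12  0.57  1.41  0.    1.16 -1.45]
[[329.26682347 167.07253248]]
```

View pics/v3.png

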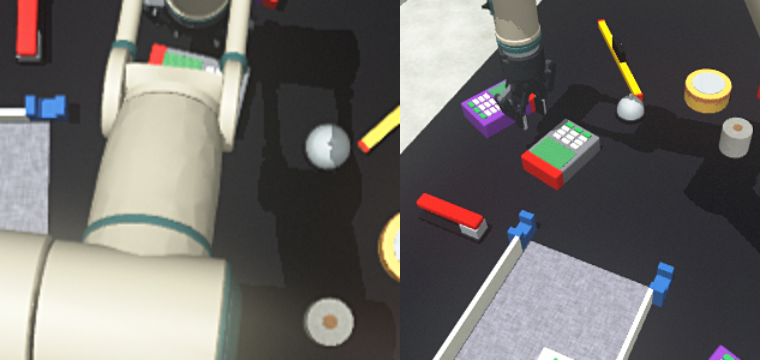

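The tool stands beyond the grey pad's +x long side, clear of the purple pad. I'll go down and push.

>>> send_rows(
  increments=[
    {"gripper": 0,"linear": [0.007,-0.007,-0.01],"delta_rot": [0,0,0]},
    {"gripper": 0,"linear": [0.007,-0.007,-0.045],"delta_rot": [0,0,0]},
    {"gripper": 0,"linear": [0.007,-0.007,-0.064],"delta_rot": [0,0,0]},
    {"gripper": 0,"linear": [0.007,-0.007,-0.067],"delta_rot": [0,0,0]},
    {"gripper": 0,"linear": [0.0,-0.005,-0.067],"delta_rot": [0,0,0]},
    {"gripper": 0,"linear": [-0.007,-0.002,-0.067],"delta_rot": [0,0,0]},
    {"gripper": 0,"linear": [-0.015,0.001,-0.067],"delta_rot": [0,0,0.041]},
    {"gripper": 0,"linear": [-0.023,0.004,-0.067],"delta_rot": [0,0,0.081]},
  ],
)

```text
clock: 8.15
position: [0.6846, -0.0137, 0.0147]
ee_rot: [0.002, 0.08, 0.997, 0.0]
contact_force: [2.1, -0.2, -0.7]
width: 0.0427
gripper_force: 0.8
```

>>> send_rows(
  increments=[
    {"gripper": 0,"linear": [-0.008,0.004,0],"delta_rot": [0,0,0.041]},
    {"gripper": 0,"linear": [-0.016,0.007,0],"delta_rot": [0,0,0.082]},
    {"gripper": 0,"linear": [-0.024,0.01,0],"delta_rot": [0,0,0.123]},
    {"gripper": 0,"linear": [-0.033,0.012,0],"delta_rot": [0,0,0.163]},
    {"gripper": 0,"linear": [-0.042,0.012,0],"delta_rot": [0,0,0.163]},
    {"gripper": 0,"linear": [-0.052,0.012,0],"delta_rot": [0,0,0.163]},
    {"gripper": 0,"linear": [-0.062,0.012,0],"delta_rot": [0,0,0.163]},
    {"gripper": 0,"linear": [-0.068,0.012,0],"delta_rot": [0,0,0.163]},
  ],
)

```text
clock: 8.95
position: [0.6169, -0.0023, 0.0144]
ee_rot: [0.003, 0.0, 1.0, -0.0]
contact_force: [4.9, -0.1, 4.2]
width: 0.0425
gripper_force: 2.9
```

```bash
cat >> h.py <<'E'
def pad(d):
    "grey pad: red end + green screen in side picture, rect at z=.04"
    h=cv2.cvtColor(d['pixels'],cv2.COLOR_BGR2HSV);H,S,V=[h[...,i].astype(int) for i in range(3)]
    m=((H>50)&(H<78)&(S>80)&(V>70)).astype(np.uint8)
    n,l,s,c=cv2.connectedComponentsWithStats(m);r=[]
    for i in range(1,n):
        if s[i,4]>150:
            ys,xs=np.where(l==i);W=p2w(d,np.c_[xs,ys],.04)[:,:2]*1000
            q=cv2.minAreaRect(W.astype(np.float32));r.append((c[i].round(0).tolist(),np.round(q[0]),np.round(q[1]),round(q[2],1)))
    return r
E
python3 - <<'E'
from h import *
s=get_state();print(s['position'].round(4),s['ee_rot'].round(3),s['contact_force'].round(1))
for r in pad(load('side')):print(r)
d=grab('side')
for r in pad(d):print(r)
cv2.imwrite('pics/v4.png',d['pixels'][100:400,150:550])
E
```

```text
[ 0.6169 -0.0023  0.0144] [ 0.003  0.     1.    -0.   ] [ 4.9 -0.1  4.2]
([278.0, 227.0], array([654.,   8.]), array([49., 74.]), 75.6)
([409.0, 442.0], array([241., 338.]), array([49., 74.]), 72.1)
([473.0, 171.0], array([ 288., -359.]), array([72., 47.]), 63.1)
([239.0, 178.0], array([819., -99.]), array([48., 73.]), 65.3)
([312.0, 240.0], array([565.,  13.]), array([50., 74.]), 89.6)
([409.0, 442.0], array([241., 338.]), array([49., 74.]), 72.1)
```

View pics/v4.png

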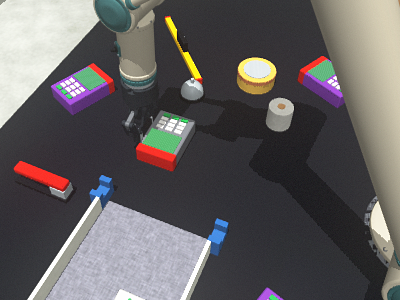

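The pad is square (89.6°) at (312,240), with its screen centre at x≈0.565. I'll give it another 11 mm, then go round behind it.

>>> send_rows(
  increments=[
    {"gripper": 0,"linear": [-0.006,0,0],"delta_rot": [0,0,0]},
    {"gripper": 0,"linear": [-0.011,0,0],"delta_rot": [0,0,0]},
    {"gripper": 0,"linear": [0.01,0,0.005],"delta_rot": [0,0,0]},
    {"gripper": 0,"linear": [0.015,0,0.05],"delta_rot": [0,0,0]},
    {"gripper": 0,"linear": [0.0,-0.02,0.09],"delta_rot": [0,0,-0.14]},
    {"gripper": 0,"linear": [-0.02,-0.05,0.09],"delta_rot": [0,0,-0.28]},
    {"gripper": 0,"linear": [-0.04,-0.08,0.09],"delta_rot": [0,0,-0.42]},
    {"gripper": 0,"linear": [-0.064,-0.1,0.09],"delta_rot": [0,0,-0.56]},
  ],
)

```text
clock: 9.8
position: [0.5486, -0.1031, 0.102]
ee_rot: [-0.002, 0.279, 0.96, -0.0]
contact_force: [0.0, -1.0, 0.8]
width: 0.0426
gripper_force: 0.0
```

>>> send_rows(
  increments=[
    {"gripper": 0,"linear": [0,0,0],"delta_rot": [0,0,-0.14]},
    {"gripper": 0,"linear": [0,0,0],"delta_rot": [0,0,-0.28]},
    {"gripper": 0,"linear": [0,0,0],"delta_rot": [0,0,-0.42]},
    {"gripper": 0,"linear": [0,0,0],"delta_rot": [0,0,-0.56]},
    {"gripper": 0,"linear": [0,0,0],"delta_rot": [0,0,-0.7]},
    {"gripper": 0,"linear": [0,0,0],"delta_rot": [0,0,-0.84]},
    {"gripper": 0,"linear": [0,0,0],"delta_rot": [0,0,-0.98]},
    {"gripper": 0,"linear": [0,0,0],"delta_rot": [0,0,-1.01]},
  ],
)

```text
clock: 10.6
position: [0.5485, -0.1013, 0.1014]
ee_rot: [-0.003, 0.708, 0.706, -0.002]
contact_force: [0.8, -0.2, -0.9]
width: 0.0428
gripper_force: 0.0
```

Run:
```python
from h import *
s=get_state();print(s['position'].round(4),s['ee_rot'].round(3),s['qpos'].round(2))
d=grab('side')
for r in pad(d):print(r)
h=cv2.cvtColor(d['pixels'],cv2.COLOR_BGR2HSV);m=((h[...,0]>100)&(h[...,0]<125)&(h[...,1]>150)&(h[...,2]>60)).astype(np.uint8)
n,l,st,c=cv2.connectedComponentsWithStats(m)
for i in range(1,n):
    if st[i,4]>15:
        ys,xs=np.where(l==i);W=p2w(d,np.c_[xs,ys],.046)[:,:2]*1000;print(st[i],W.min(0).round(),W.max(0).round(),W.mean(0).round())
```

```text
[ 0.5485 -0.1013  0.1014] [-0.003  0.708  0.706 -0.002] [-0.31  0.36  1.73 -0.    1.06 -0.3 ]
([474.0, 170.0], array([ 288., -359.]), array([73., 47.]), 63.1)
([239.0, 178.0], array([819., -99.]), array([48., 73.]), 65.3)
([317.0, 242.0], array([553.,  13.]), array([50., 75.]), 89.6)
([409.0, 442.0], array([241., 338.]), array([49., 74.]), 72.1)
[239 275  23  26 290] [604. 152.] [638. 215.] [622. 181.]
[357 318  22  37 420] [355. 154.] [384. 226.] [368. 188.]
```

>>> send_rows(
  increments=[
    {"gripper": 0,"linear": [0.003,0,-0.045],"delta_rot": [0,0,0]},
    {"gripper": 0,"linear": [0.003,0,-0.085],"delta_rot": [0,0,0]},
    {"gripper": 0,"linear": [0.003,0,-0.091],"delta_rot": [0,0,0]},
    {"gripper": 0,"linear": [0.003,0.01,-0.091],"delta_rot": [0,0,0]},
    {"gripper": 0,"linear": [0.003,0.018,-0.091],"delta_rot": [0,0,0]},
    {"gripper": 0,"linear": [0.003,0.028,-0.091],"delta_rot": [0,0,0]},
    {"gripper": 0,"linear": [0.003,0.04,-0.091],"delta_rot": [0,0,0]},
    {"gripper": 0,"linear": [0.003,0.055,-0.091],"delta_rot": [0,0,0]},
  ],
)

```text
clock: 11.45
position: [0.5559, -0.0471, 0.0135]
ee_rot: [0.002, 0.706, 0.708, 0.001]
contact_force: [-0.1, -4.6, 5.3]
width: 0.0426
gripper_force: 2.6
```

>>> send_rows(
  increments=[
    {"gripper": 0,"linear": [0,0.015,0],"delta_rot": [0,0,0]},
    {"gripper": 0,"linear": [0,0.03,0],"delta_rot": [0,0,0]},
    {"gripper": 0,"linear": [0,0.045,0],"delta_rot": [0,0,0]},
    {"gripper": 0,"linear": [0,0.06,0],"delta_rot": [0,0,0]},
    {"gripper": 0,"linear": [0,0.07,0],"delta_rot": [0,0,0]},
    {"gripper": 0,"linear": [0,0.075,0],"delta_rot": [0,0,0]},
  ],
)

```text
clock: 12.05
position: [0.5552, 0.0289, 0.0129]
ee_rot: [0.001, 0.706, 0.708, 0.0]
contact_force: [-0.3, -6.2, 4.5]
width: 0.0424
gripper_force: 2.8
```

Run:
```python
from h import *
s=get_state();print(s['position'].round(4),s['ee_rot'].round(3),s['contact_force'].round(1))
for r in pad(grab('side')):print(r)
```

```text
[0.5552 0.0289 0.0129] [0.001 0.706 0.708 0.   ] [-0.3 -6.2  4.5]
([474.0, 170.0], array([ 288., -359.]), array([73., 47.]), 63.1)
([239.0, 178.0], array([819., -99.]), array([48., 73.]), 65.3)
([295.0, 280.0], array([552., 124.]), array([74., 50.]), 0.1)
([409.0, 442.0], array([241., 338.]), array([49., 74.]), 72.1)
```

>>> send_rows(
  increments=[
    {"gripper": 0,"linear": [0,0.01,0],"delta_rot": [0,0,0]},
    {"gripper": 0,"linear": [0,0.025,0],"delta_rot": [0,0,0]},
    {"gripper": 0,"linear": [0,0.041,0],"delta_rot": [0,0,0]},
    {"gripper": 0,"linear": [0,0.057,0],"delta_rot": [0,0,0]},
    {"gripper": 0,"linear": [0,0.073,0],"delta_rot": [0,0,0]},
    {"gripper": 0,"linear": [0,0.089,0],"delta_rot": [0,0,0]},
    {"gripper": 0,"linear": [0,0.105,0],"delta_rot": [0,0,0]},
    {"gripper": 0,"linear": [0,0.121,0],"delta_rot": [0,0,0]},
  ],
)

```text
clock: 12.9
position: [0.5542, 0.1487, 0.0122]
ee_rot: [0.0, 0.707, 0.708, -0.001]
contact_force: [0.5, -6.6, 4.4]
width: 0.0429
gripper_force: 3.1
```

>>> send_rows(
  increments=[
    {"gripper": 0,"linear": [0,0.016,0],"delta_rot": [0,0,0]},
    {"gripper": 0,"linear": [0,0.032,0],"delta_rot": [0,0,0]},
    {"gripper": 0,"linear": [0,0.048,0],"delta_rot": [0,0,0]},
    {"gripper": 0,"linear": [0,0.064,0],"delta_rot": [0,0,0]},
    {"gripper": 0,"linear": [0,0.08,0],"delta_rot": [0,0,0]},
    {"gripper": 0,"linear": [0,0.096,0],"delta_rot": [0,0,0]},
    {"gripper": 0,"linear": [0,0.112,0],"delta_rot": [0,0,0]},
    {"gripper": 0,"linear": [0,0.122,0],"delta_rot": [0,0,0]},
  ],
)

```text
clock: 13.7
position: [0.5536, 0.2711, 0.0118]
ee_rot: [-0.0, 0.707, 0.708, -0.001]
contact_force: [0.0, -5.5, 4.5]
width: 0.0425
gripper_force: 3.0
```

>>> send_rows(
  increments=[
    {"gripper": 0,"linear": [0,0.01,0],"delta_rot": [0,0,0]},
    {"gripper": 0,"linear": [0,0.017,0],"delta_rot": [0,0,0]},
    {"gripper": 0,"linear": [0,0.021,0],"delta_rot": [0,0,0]},
    {"gripper": 0,"linear": [0,0.005,0.005],"delta_rot": [0,0,0]},
    {"gripper": 0,"linear": [0,-0.005,0.05],"delta_rot": [0,0,0]},
    {"gripper": 0,"linear": [0,-0.02,0.09],"delta_rot": [0,0,0]},
  ],
)

```text
clock: 14.3
position: [0.553, 0.2506, 0.1015]
ee_rot: [-0.002, 0.707, 0.707, -0.001]
contact_force: [1.5, 0.3, 1.0]
width: 0.0425
gripper_force: 0.0
```

Run:
```python
from h import *
s=get_state();print(s['position'].round(4),s['ee_rot'].round(3),s['qpos'].round(2))
d=grab('side')
for r in pad(d):print(r)
print(reader(d))
```

```text
[0.553  0.2506 0.1015] [-0.002  0.707  0.707 -0.001] [0.31 0.42 1.62 0.   1.1  0.31]
([474.0, 170.0], array([ 288., -359.]), array([73., 47.]), 63.1)
([227.0, 394.0], array([551., 388.]), array([74., 50.]), 0.2)
([409.0, 442.0], array([241., 338.]), array([49., 74.]), 72.1)
(np.int32(1319), ((445.765869140625, 400.55218505859375), (78.17385864257812, 59.44895935058594), 0.1359257698059082))
```

The pad is at about (0.551, 0.370) and the reader hasn't moved. The tin is next.

>>> send_rows(
  increments=[
    {"gripper": -0.4,"linear": [-0.06,-0.34,0],"delta_rot": [0,0,0]},
    {"gripper": -0.4,"linear": [-0.06,-0.34,0],"delta_rot": [0,0,0]},
    {"gripper": -0.4,"linear": [-0.06,-0.34,0],"delta_rot": [0,0,0]},
    {"gripper": -0.4,"linear": [-0.06,-0.34,0],"delta_rot": [0,0,0]},
    {"gripper": -0.4,"linear": [-0.06,-0.34,0],"delta_rot": [0,0,0]},
    {"gripper": -0.4,"linear": [-0.06,-0.34,0],"delta_rot": [0,0,0]},
    {"gripper": -0.4,"linear": [-0.06,-0.34,0],"delta_rot": [0,0,0]},
  ],
)

```text
clock: 15.05
position: [0.493, -0.0909, 0.1016]
ee_rot: [-0.0, 0.707, 0.707, 0.001]
contact_force: [0.3, 0.5, -0.3]
width: 0.0596
gripper_force: 0.0
```

>>> send_rows(
  increments=[
    {"gripper": -0.4,"linear": [-0.052,-0.285,0],"delta_rot": [0,0,0]},
    {"gripper": -0.4,"linear": [-0.052,-0.285,0],"delta_rot": [0,0,0]},
    {"gripper": -0.4,"linear": [-0.052,-0.285,0],"delta_rot": [0,0,0]},
    {"gripper": -0.4,"linear": [-0.052,-0.285,0],"delta_rot": [0,0,0]},
    {"gripper": -0.4,"linear": [-0.052,-0.285,0],"delta_rot": [0,0,0]},
    {"gripper": -0.4,"linear": [-0.052,-0.285,0],"delta_rot": [0,0,0]},
    {"gripper": -0.4,"linear": [-0.052,-0.285,0],"delta_rot": [0,0,0]},
    {"gripper": -0.4,"linear": [-0.052,-0.285,0],"delta_rot": [0,0,0]},
  ],
)

```text
clock: 15.85
position: [0.4414, -0.3741, 0.1011]
ee_rot: [-0.001, 0.708, 0.706, 0.001]
contact_force: [0.0, 0.4, 0.0]
width: 0.0598
gripper_force: 0.0
```

```bash
cat >> h.py <<'E'
def tin(d):
    h=cv2.cvtColor(d['pixels'],cv2.COLOR_BGR2HSV);H,S,V=[h[...,i].astype(int) for i in range(3)]
    m=((H>12)&(H<32)&(S>90)&(V>90)).astype(np.uint8)
    n,l,s,c=cv2.connectedComponentsWithStats(m);r=[]
    for i in range(1,n):
        if s[i,4]>60:
            ys,xs=np.where(l==i);W=p2w(d,np.c_[xs,ys],.042)[:,:2]*1000
            r.append((c[i].round(0).tolist(),W.min(0).round(),W.max(0).round()))
    return r
E
python3 - <<'E'
from h import *
s=get_state();print(s['position'].round(4),s['ee_rot'].round(3),s['qpos'].round(2),s['width'])
d=grab('side')
for r in tin(d):print(r)
d=grab('top')
for r in tin(d):print('top',r)
E
```

```text
[ 0.4414 -0.3741  0.1011] [-0.001  0.708  0.706  0.001] [-0.82  0.38  1.69  0.    1.07 -0.82] 0.05976427967074794
([568.0, 104.0], array([  94., -815.]), array([ 113., -681.]))
([333.0, 150.0], array([ 564., -412.]), array([ 749., -198.]))
([407.0, 171.0], array([ 396., -342.]), array([ 492., -243.]))
([404.0, 187.0], array([ 390., -275.]), array([ 484., -204.]))
top ([477.0, 164.0], array([ 676., -437.]), array([ 754., -353.]))
top ([429.0, 207.0], array([ 566., -323.]), array([ 648., -223.]))
top ([24.0, 268.0], array([386., 728.]), array([598., 814.]))
top ([438.0, 273.0], array([ 393., -339.]), array([ 490., -239.]))
```

>>> send_rows(
  increments=[
    {"gripper": -0.4,"linear": [0.002,0,-0.045],"delta_rot": [0,0,0]},
    {"gripper": -0.4,"linear": [0.002,0,-0.085],"delta_rot": [0,0,0]},
    {"gripper": -0.4,"linear": [0.002,0,-0.091],"delta_rot": [0,0,0]},
    {"gripper": -0.4,"linear": [0.002,0.015,-0.091],"delta_rot": [0,0,0]},
    {"gripper": -0.4,"linear": [0.002,0.025,-0.091],"delta_rot": [0,0,0]},
    {"gripper": -0.4,"linear": [0.002,0.035,-0.091],"delta_rot": [0,0,0]},
    {"gripper": -0.4,"linear": [0.002,0.047,-0.091],"delta_rot": [0,0,0]},
    {"gripper": -0.4,"linear": [0.002,0.06,-0.091],"delta_rot": [0,0,0]},
  ],
)

```text
clock: 16.75
position: [0.4458, -0.3145, 0.0124]
ee_rot: [0.003, 0.707, 0.708, -0.0]
contact_force: [-0.7, -3.3, 2.5]
width: 0.0598
gripper_force: 1.9
```

>>> send_rows(
  increments=[
    {"gripper": -0.4,"linear": [0,0.015,0],"delta_rot": [0,0,0]},
    {"gripper": -0.4,"linear": [0,0.03,0],"delta_rot": [0,0,0]},
    {"gripper": -0.4,"linear": [0,0.045,0],"delta_rot": [0,0,0]},
    {"gripper": -0.4,"linear": [0,0.06,0],"delta_rot": [0,0,0]},
    {"gripper": -0.4,"linear": [0,0.075,0],"delta_rot": [0,0,0]},
    {"gripper": -0.4,"linear": [0,0.085,0],"delta_rot": [0,0,0]},
    {"gripper": -0.4,"linear": [0,0.092,0],"delta_rot": [0,0,0]},
    {"gripper": -0.4,"linear": [0,0.095,0],"delta_rot": [0,0,0]},
  ],
)

```text
clock: 17.55
position: [0.4458, -0.2193, 0.012]
ee_rot: [0.002, 0.706, 0.708, 0.0]
contact_force: [-0.3, -5.8, 5.4]
width: 0.0601
gripper_force: 3.6
```

Run:
```python
from h import *
s=get_state();print(s['position'].round(4),s['ee_rot'].round(3),s['contact_force'].round(1),s['width'])
d=grab('side')
for r in tin(d):print(r)
```

```text
[ 0.4458 -0.2193  0.012 ] [0.002 0.706 0.708 0.   ] [-0.3 -5.8  5.4] 0.06008381083064717
([333.0, 150.0], array([ 564., -412.]), array([ 749., -198.]))
([388.0, 209.0], array([ 394., -220.]), array([496., -88.]))
```

>>> send_rows(
  increments=[
    {"gripper": -0.4,"linear": [0,0.012,0],"delta_rot": [0,0,0]},
    {"gripper": -0.4,"linear": [0,0.028,0],"delta_rot": [0,0,0]},
    {"gripper": -0.4,"linear": [0,0.044,0],"delta_rot": [0,0,0]},
    {"gripper": -0.4,"linear": [0,0.06,0],"delta_rot": [0,0,0]},
    {"gripper": -0.4,"linear": [0,0.076,0],"delta_rot": [0,0,0]},
    {"gripper": -0.4,"linear": [0,0.092,0],"delta_rot": [0,0,0]},
    {"gripper": -0.4,"linear": [0,0.108,0],"delta_rot": [0,0,0]},
    {"gripper": -0.4,"linear": [0,0.124,0],"delta_rot": [0,0,0]},
  ],
)

```text
clock: 18.4
position: [0.4456, -0.0951, 0.0119]
ee_rot: [0.002, 0.706, 0.708, 0.0]
contact_force: [1.3, -6.7, 6.2]
width: 0.0602
gripper_force: 3.9
```

>>> send_rows(
  increments=[
    {"gripper": -0.4,"linear": [0,0.016,0],"delta_rot": [0,0,0]},
    {"gripper": -0.4,"linear": [0,0.032,0],"delta_rot": [0,0,0]},
    {"gripper": -0.4,"linear": [0,0.048,0],"delta_rot": [0,0,0]},
    {"gripper": -0.4,"linear": [0,0.064,0],"delta_rot": [0,0,0]},
    {"gripper": -0.4,"linear": [0,0.08,0],"delta_rot": [0,0,0]},
    {"gripper": -0.4,"linear": [0,0.096,0],"delta_rot": [0,0,0]},
    {"gripper": -0.4,"linear": [0,0.108,0],"delta_rot": [0,0,0]},
    {"gripper": -0.4,"linear": [0,0.115,0],"delta_rot": [0,0,0]},
  ],
)

```text
clock: 19.2
position: [0.4445, 0.0205, 0.0116]
ee_rot: [0.001, 0.706, 0.708, -0.0]
contact_force: [-0.0, -7.6, 6.8]
width: 0.0597
gripper_force: 4.5
```

Run:
```python
from h import *
s=get_state();print(s['position'].round(4),s['ee_rot'].round(3),s['contact_force'].round(1),s['width'])
d=grab('side')
for r in tin(d):print(r)
```

```text
[0.4445 0.0205 0.0116] [ 0.001  0.706  0.708 -0.   ] [-0.  -7.6  6.8] 0.059708496354608384
([532.0, 98.0], array([ 130., -815.]), array([ 271., -680.]))
([331.0, 148.0], array([ 574., -412.]), array([ 749., -201.]))
([352.0, 284.0], array([393.,  20.]), array([495., 139.]))
```

Tracking is straight, so I'll push it the rest of the way in and retreat.

>>> send_rows(
  increments=[
    {"gripper": -0.4,"linear": [0,0.012,0],"delta_rot": [0,0,0]},
    {"gripper": -0.4,"linear": [0,0.028,0],"delta_rot": [0,0,0]},
    {"gripper": -0.4,"linear": [0,0.044,0],"delta_rot": [0,0,0]},
    {"gripper": -0.4,"linear": [0,0.06,0],"delta_rot": [0,0,0]},
    {"gripper": -0.4,"linear": [0,0.076,0],"delta_rot": [0,0,0]},
    {"gripper": -0.4,"linear": [0,0.092,0],"delta_rot": [0,0,0]},
    {"gripper": -0.4,"linear": [0,0.108,0],"delta_rot": [0,0,0]},
    {"gripper": -0.4,"linear": [0,0.124,0],"delta_rot": [0,0,0]},
  ],
)

```text
clock: 20.05
position: [0.4432, 0.144, 0.0114]
ee_rot: [0.0, 0.706, 0.708, -0.001]
contact_force: [0.3, -8.1, 7.5]
width: 0.0597
gripper_force: 4.5
```

>>> send_rows(
  increments=[
    {"gripper": -0.4,"linear": [0,0.016,0],"delta_rot": [0,0,0]},
    {"gripper": -0.4,"linear": [0,0.032,0],"delta_rot": [0,0,0]},
    {"gripper": -0.4,"linear": [0,0.048,0],"delta_rot": [0,0,0]},
    {"gripper": -0.4,"linear": [0,0.062,0],"delta_rot": [0,0,0]},
    {"gripper": -0.4,"linear": [0,0.074,0],"delta_rot": [0,0,0]},
    {"gripper": -0.4,"linear": [0,0.082,0],"delta_rot": [0,0,0]},
    {"gripper": -0.4,"linear": [0,0.088,0],"delta_rot": [0,0,0]},
    {"gripper": -0.4,"linear": [0,0.09,0],"delta_rot": [0,0,0]},
  ],
)

```text
clock: 20.85
position: [0.4425, 0.2334, 0.0112]
ee_rot: [0.0, 0.706, 0.708, -0.002]
contact_force: [0.7, -7.7, 7.9]
width: 0.0599
gripper_force: 4.9
```

>>> send_rows(
  increments=[
    {"gripper": -0.4,"linear": [0,-0.025,0.002],"delta_rot": [0,0,0]},
    {"gripper": -0.4,"linear": [0,-0.045,0.03],"delta_rot": [0,0,0]},
    {"gripper": -1,"linear": [0,-0.055,0.08],"delta_rot": [0,0,0]},
    {"gripper": -1,"linear": [0.02,-0.09,0.1],"delta_rot": [0,0,0.1]},
    {"gripper": -1,"linear": [0.04,-0.135,0.1],"delta_rot": [0,0,0.2]},
    {"gripper": -1,"linear": [0.06,-0.18,0.1],"delta_rot": [0,0,0.3]},
    {"gripper": -1,"linear": [0.08,-0.225,0.1],"delta_rot": [0,0,0.4]},
    {"gripper": -1,"linear": [0.1,-0.27,0.1],"delta_rot": [0,0,0.5]},
  ],
)

```text
clock: 21.65
position: [0.5433, -0.036, 0.1105]
ee_rot: [-0.001, 0.508, 0.861, 0.0]
contact_force: [0.2, 0.2, 0.2]
width: 0.0853
gripper_force: 0.0
```

Run:
```python
from h import *
s=get_state();print(s['position'].round(4),s['ee_rot'].round(3),s['qpos'].round(2),s['width'])
d=grab('side');a=grab('top')
cv2.imwrite('pics/v5.png',np.hstack([cv2.resize(d['pixels'][230:480,150:400],(400,400)),cv2.resize(a['pixels'][120:320,120:320],(400,400))]))
for r in tin(d):print(r)
for r in tin(a):print('top',r)
```

```text
[ 0.5433 -0.036   0.1105] [-0.001  0.508  0.861  0.   ] [-0.2   0.33  1.75  0.    1.06 -0.7 ] 0.08533697938428063
([528.0, 97.0], array([ 149., -815.]), array([ 271., -681.]))
([309.0, 371.0], array([391., 233.]), array([493., 342.]))
top ([477.0, 164.0], array([ 676., -437.]), array([ 754., -353.]))
top ([428.0, 207.0], array([ 566., -323.]), array([ 648., -223.]))
top ([24.0, 268.0], array([386., 728.]), array([598., 814.]))
```

View pics/v5.png

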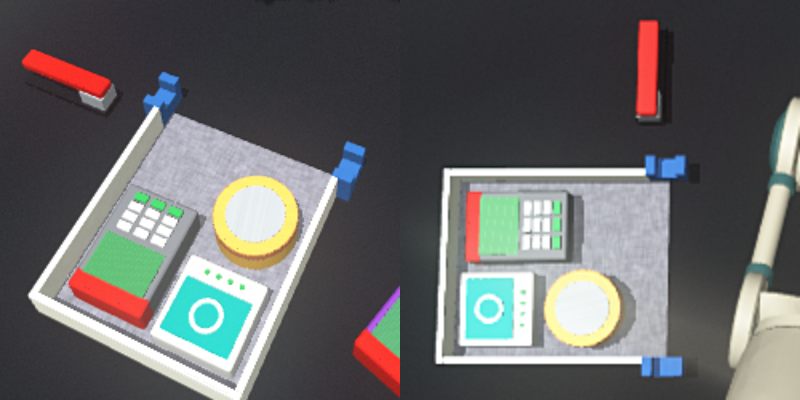

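All three stand flat inside behind the saddles: pad at (130,245), tin at (255,212) and reader at (210,315) in the left view. The right view agrees, and the stapler hasn't moved. Next is the bar, gripped by its fin.

>>> send_rows(
  increments=[
    {"gripper": -1,"linear": [0.121,-0.299,0],"delta_rot": [0,0,0.213]},
    {"gripper": -1,"linear": [0.121,-0.299,0],"delta_rot": [0,0,0.213]},
    {"gripper": -1,"linear": [0.121,-0.299,0],"delta_rot": [0,0,0.213]},
    {"gripper": -1,"linear": [0.121,-0.299,0],"delta_rot": [0,0,0.213]},
    {"gripper": -1,"linear": [0.121,-0.299,0],"delta_rot": [0,0,0.213]},
    {"gripper": -1,"linear": [0.121,-0.299,0],"delta_rot": [0,0,0.213]},
    {"gripper": -1,"linear": [0.121,-0.299,0],"delta_rot": [0,0,0.213]},
    {"gripper": -1,"linear": [0.121,-0.299,0],"delta_rot": [0,0,0.213]},
  ],
)

```text
clock: 22.55
position: [0.6657, -0.3364, 0.1092]
ee_rot: [-0.001, 0.417, 0.909, 0.0]
contact_force: [-1.1, 0.9, 0.5]
width: 0.0853
gripper_force: 0.0
```

Run:
```python
from h import *
s=get_state();print(s['position'].round(4),s['ee_rot'].round(3),s['qpos'].round(2))
for n in('side','top'):
    d=grab(n);h=cv2.cvtColor(d['pixels'],cv2.COLOR_BGR2HSV);H,S,V=[h[...,i].astype(int) for i in range(3)]
    for nm,m in(('red',((H<5)|(H>175))&(S>150)&(V>80)),('yel',(H>20)&(H<35)&(S>120)&(V>80))):
        k,l,st,c=cv2.connectedComponentsWithStats(m.astype(np.uint8))
        for i in range(1,k):
            w=p2w(d,c[i],.014)[0]
            if st[i,4]>5 and .5<w[0]<.8 and -.5<w[1]<-.2: print(n,nm,st[i,4],c[i].round(1),w.round(4))
```

```text
[ 0.6657 -0.3364  0.1092] [-0.001  0.417  0.909  0.   ] [-0.56  0.61  1.26  0.    1.27 -1.27]
side red 23 [350.  180.1] [ 0.571  -0.2285  0.014 ]
side yel 412 [332.6 149.9] [ 0.6603 -0.3229  0.014 ]
top red 14 [411.2 222.4] [ 0.5725 -0.2271  0.014 ]
top yel 88 [417.3 217.1] [ 0.586 -0.243  0.014]
```

>>> send_rows(
  increments=[
    {"gripper": -1,"linear": [-0.001,0.002,-0.045],"delta_rot": [0,0,0.005]},
    {"gripper": -1,"linear": [-0.001,0.002,-0.078],"delta_rot": [0,0,0.005]},
    {"gripper": -1,"linear": [-0.001,0.002,-0.088],"delta_rot": [0,0,0.005]},
    {"gripper": -1,"linear": [-0.001,0.002,-0.088],"delta_rot": [0,0,0.005]},
    {"gripper": 1,"linear": [-0.001,0.002,-0.088],"delta_rot": [0,0,0.005]},
    {"gripper": 1,"linear": [-0.001,0.002,-0.088],"delta_rot": [0,0,0.005]},
    {"gripper": 1,"linear": [-0.001,0.002,-0.088],"delta_rot": [0,0,0.005]},
    {"gripper": 1,"linear": [-0.001,0.002,-0.088],"delta_rot": [0,0,0.005]},
  ],
  newtons=50,
)

```text
clock: 23.45
position: [0.665, -0.3333, 0.0241]
ee_rot: [0.001, 0.413, 0.911, -0.0]
contact_force: [0.3, 1.3, 0.5]
width: 0.0282
gripper_force: 0.0
```

>>> send_rows(
  increments=[
    {"gripper": 1,"linear": [0,0,0],"delta_rot": [0,0,0]},
    {"gripper": 1,"linear": [0,0,0],"delta_rot": [0,0,0]},
    {"gripper": 1,"linear": [0,0,0],"delta_rot": [0,0,0]},
  ],
)

```text
clock: 23.75
position: [0.6647, -0.3333, 0.0236]
ee_rot: [0.001, 0.413, 0.911, -0.0]
contact_force: [-0.7, -0.4, 4.5]
width: 0.013
gripper_force: 49.9
```

The fin is gripped (13 mm wide, 50 N). Before carrying the bar, I'll fit the tray pose from the blue saddles in the first pictures.

```bash
cat > fit.py <<'E'
from h import *
from scipy.optimize import minimize
D={}
for n in('top','side'):
    d=load(n);d['pixels']=cv2.imread('pics/%s0.png'%n);h=cv2.cvtColor(d['pixels'],cv2.COLOR_BGR2HSV)
    d['m']=cv2.resize(((h[...,0]>100)&(h[...,0]<125)&(h[...,1]>100)&(h[...,2]>40)).astype(np.float32),None,fx=4,fy=4,interpolation=cv2.INTER_LINEAR);D[n]=d
def boxes():
    for sx in(-.127,.127):
        for y0,y1,z in((-.025,.025,.026),(-.025,-.013,.046),(.013,.025,.046)):
            yield np.array([[sx+a,y,c] for a in(-.012,.012) for y in(y0,y1) for c in(0,z)])
def cost(p,names):
    R=cv2.Rodrigues(np.array([0,0,p[2]/1000]))[0];t=0
    for n in names:
        d=D[n];im=np.zeros(d['m'].shape,np.uint8)
        for b in boxes():
            q=w2p(d,b@R.T+[p[0]/1000,p[1]/1000,0])*4+1.5
            cv2.fillConvexPoly(im,cv2.convexHull((q*16).astype(np.int32)),1,shift=4)
        t+=np.abs(im-d['m']).sum()/d['m'].sum()
    return t
for names in(['top'],['side'],['top','side']):
    b=min((minimize(cost,[494,s,0],args=(names,),method='Nelder-Mead',options=dict(initial_simplex=[[490,s,0],[498,s,0],[494,s+6,0],[494,s,15]])) for s in(175,181)),key=lambda r:r.fun)
    print(names,b.x.round(2),round(b.fun,3))
E
python3 fit.py
```

```text
['top'] [496.02 181.75  -7.5 ] 0.166
['side'] [499.36 177.74  -5.57] 0.227
['top', 'side'] [497.42 180.     0.66] 0.522
```

>>> send_rows(
  increments=[
    {"gripper": 1,"linear": [0,0,0.03],"delta_rot": [0,0,0]},
    {"gripper": 1,"linear": [0,0,0.07],"delta_rot": [0,0,0]},
    {"gripper": 1,"linear": [-0.01,0.03,0.11],"delta_rot": [0,0,0.08]},
    {"gripper": 1,"linear": [-0.025,0.07,0.115],"delta_rot": [0,0,0.18]},
    {"gripper": 1,"linear": [-0.04,0.115,0.115],"delta_rot": [0,0,0.28]},
    {"gripper": 1,"linear": [-0.055,0.16,0.115],"delta_rot": [0,0,0.38]},
    {"gripper": 1,"linear": [-0.07,0.205,0.115],"delta_rot": [0,0,0.48]},
    {"gripper": 1,"linear": [-0.085,0.25,0.115],"delta_rot": [0,0,0.58]},
  ],
)

```text
clock: 24.55
position: [0.5779, -0.0811, 0.1368]
ee_rot: [-0.001, 0.134, 0.991, 0.0]
contact_force: [0.9, 0.7, -2.9]
width: 0.0132
gripper_force: 49.1
```

>>> send_rows(
  increments=[
    {"gripper": 1,"linear": [-0.015,0.045,0],"delta_rot": [0,0,0.08]},
    {"gripper": 1,"linear": [-0.03,0.09,0],"delta_rot": [0,0,0.16]},
    {"gripper": 1,"linear": [-0.045,0.135,0],"delta_rot": [0,0,0.22]},
    {"gripper": 1,"linear": [-0.06,0.18,0],"delta_rot": [0,0,0.27]},
    {"gripper": 1,"linear": [-0.075,0.22,0],"delta_rot": [0,0,0.271]},
    {"gripper": 1,"linear": [-0.083,0.25,0],"delta_rot": [0,0,0.271]},
    {"gripper": 1,"linear": [-0.085,0.262,0],"delta_rot": [0,0,0.271]},
    {"gripper": 1,"linear": [-0.085,0.262,0],"delta_rot": [0,0,0.271]},
  ],
)

```text
clock: 25.35
position: [0.4938, 0.1802, 0.1372]
ee_rot: [-0.0, -0.001, 1.0, -0.0]
contact_force: [-0.1, -0.5, -3.4]
width: 0.0129
gripper_force: 49.2
```

Run:
```python
from h import *
s=get_state();print(s['position'].round(4),s['ee_rot'].round(4),s['qpos'].round(2),s['gripper_force'],s['width'])
a=grab('side');b=grab('top')
cv2.imwrite('pics/v6.png',np.hstack([cv2.resize(a['pixels'][180:430,180:430],(400,400)),cv2.resize(b['pixels'][160:340,160:340],(400,400))]))
```

```text
[0.4938 0.1802 0.1372] [-4.e-04 -1.e-03  1.e+00 -0.e+00] [ 0.22  0.27  1.76  0.    1.11 -1.36] 49.17298436164856 0.012937137373435463
```

View pics/v6.png

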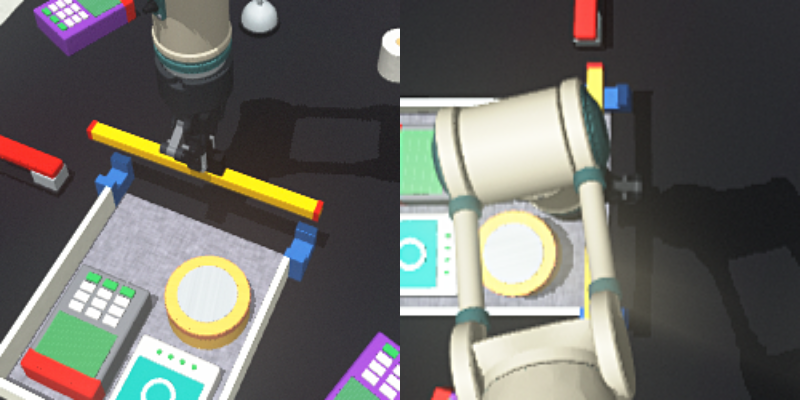

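The bar hangs level above the mouth, running from (92,130) to (318,210) in the left view. I'll go lower and compare bar and saddles in the same picture.

>>> send_rows(
  increments=[
    {"gripper": 1,"linear": [0.003,0,-0.025],"delta_rot": [0,0,-0.005]},
    {"gripper": 1,"linear": [0.003,0,-0.05],"delta_rot": [0,0,-0.005]},
    {"gripper": 1,"linear": [0.003,0,-0.059],"delta_rot": [0,0,-0.005]},
    {"gripper": 1,"linear": [0.003,0,-0.059],"delta_rot": [0,0,-0.005]},
    {"gripper": 1,"linear": [0.003,0,-0.059],"delta_rot": [0,0,-0.005]},
  ],
)

```text
clock: 25.95
position: [0.4983, 0.1784, 0.0793]
ee_rot: [0.0, 0.003, 1.0, 0.0]
contact_force: [0.4, -0.2, -2.6]
width: 0.0134
gripper_force: 49.1
```

```bash
cat > fitbar.py <<'E'
from h import *
from scipy.optimize import minimize
s=get_state();print(s['position'].round(4),s['ee_rot'].round(4))
zb=s['position'][2]-.0236
d=grab('side');h=cv2.cvtColor(d['pixels'],cv2.COLOR_BGR2HSV);H,S,V=[h[...,i].astype(int) for i in range(3)]
m=(((H>18)&(H<36)&(S>110))|((H<6)|(H>174))&(S>150))&(V>50)
def poly(p,x0,x1):
    R=cv2.Rodrigues(np.array([0,0,p[2]/1000]))[0]
    B=np.array([[x,y,z] for x in(x0,x1) for y in(-.008,.008) for z in(0,.016)])
    return w2p(d,B@R.T+[p[0]/1000,p[1]/1000,zb+(p[3]/1000 if len(p)>3 else 0)])*4+1.5
p0=[s['position'][0]*1000,s['position'][1]*1000,-5]
roi=np.zeros((1920,2560),np.uint8)
for x0,x1 in((-.16,-.06),(.06,.16)):
    cv2.fillConvexPoly(roi,cv2.convexHull(poly(p0,x0,x1).astype(np.int32)),1)
roi=cv2.dilate(roi,np.ones((33,33)))
M=cv2.resize(m.astype(np.float32),None,fx=4,fy=4)*roi
def cost(p):
    im=np.zeros(M.shape,np.uint8);cv2.fillConvexPoly(im,cv2.convexHull((poly(p,-.145,.145)*16).astype(np.int32)),1,shift=4)
    return np.abs(im*roi-M).sum()/M.sum()
x,y,r=p0
b=minimize(cost,p0,method='Nelder-Mead',options=dict(initial_simplex=[[x-4,y,r],[x+4,y,r],[x,y+5,r],[x,y,r+15]]))
print('bar side fit',b.x.round(2),round(b.fun,3))
E
python3 fitbar.py; sed -i 's/seg_noop//' fit.py
python3 - <<'E'
import sys;sys.argv=['x']
exec(open('fit.py').read().split('for names in')[0])
for s0 in ([497,178,-6],[500,182,0],[495,175,-10]):
    x,y,r=s0
    b=minimize(cost,s0,args=(['side'],),method='Nelder-Mead',options=dict(initial_simplex=[[x-3,y,r],[x+3,y,r],[x,y+4,r],[x,y,r+8]]));print('tray side',b.x.round(2),round(b.fun,3))
E
```

```text
[0.4983 0.1784 0.0793] [5.0e-04 3.5e-03 1.0e+00 1.0e-04]
bar side fit [504.36 176.88  -6.92] 0.113
tray side [499.19 177.87  -4.17] 0.228
tray side [499.28 177.83  -4.62] 0.228
tray side [499.37 177.77  -5.67] 0.227
```

Run:
```python
exec(open('fit.py').read().split('for names in')[0])
def draw(im,d,f,p,bs,col):
    R=cv2.Rodrigues(np.array([0,0,p[2]/1000]))[0]
    for b in bs:
        q=w2p(d,b@R.T+[p[0]/1000,p[1]/1000,p[3]])*f+(f-1)/2
        cv2.polylines(im,[np.round(cv2.convexHull(q.astype(np.float32))).astype(np.int32)],True,col,1)
bar=[np.array([[x,y,z] for x in(-.145,.145) for y in(-.008,.008) for z in(0,.016)])]
out=[]
for n,tp,bp in(('side',[499.3,177.8,-5,0],[504.4,176.9,-6.9,.0557]),('top',[496,181.8,-7.5,0],[500,179,-7,.0557])):
    d=load(n) if n=='side' else grab('top')
    f=6;im=cv2.resize(d['pixels'],None,fx=f,fy=f,interpolation=cv2.INTER_NEAREST)
    draw(im,d,f,tp,boxes(),(0,255,0));draw(im,d,f,bp,bar,(255,0,255))
    for sx in(.127,-.127):
        c=(w2p(d,[[tp[0]/1000+sx,tp[1]/1000,.04]])[0]*f).astype(int)
        out.append(cv2.resize(im[c[1]-190:c[1]+110,c[0]-200:c[0]+200],(400,300)))
cv2.imwrite('pics/v7.png',np.vstack([np.hstack(out[:2]),np.hstack(out[2:])]))
```

```text
(no output)
```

View pics/v7.png

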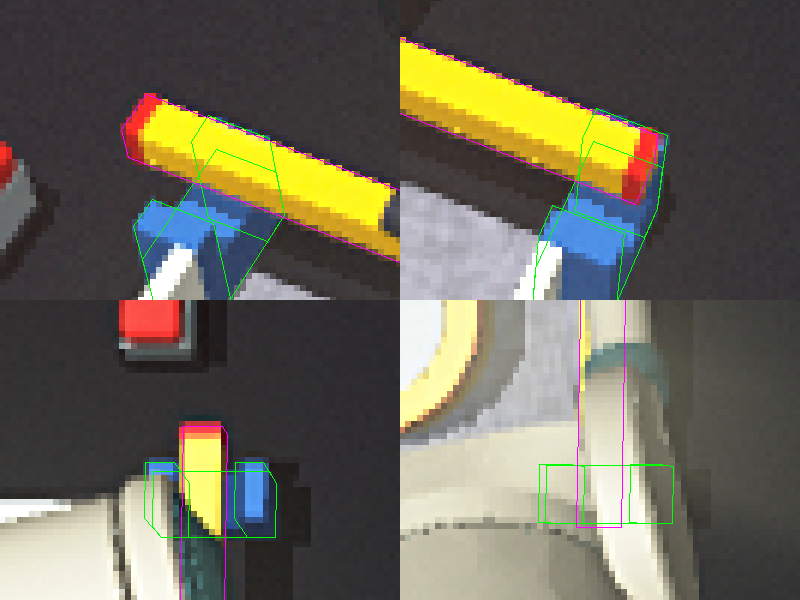

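The bar fit overlays tightly. It sits about 5 mm too far toward +x relative to the saddles, from the red end at (135,125) and the saddle outlines, and it is centred in y to about 1 mm. I'll correct that and lower it.

>>> send_rows(
  increments=[
    {"gripper": 1,"linear": [-0.005,0.001,0],"delta_rot": [0,0,0.002]},
    {"gripper": 1,"linear": [-0.005,0.001,0],"delta_rot": [0,0,0.002]},
    {"gripper": 1,"linear": [-0.005,0.001,-0.006],"delta_rot": [0,0,0.002]},
    {"gripper": 1,"linear": [-0.005,0.001,-0.012],"delta_rot": [0,0,0.002]},
    {"gripper": 1,"linear": [-0.005,0.001,-0.015],"delta_rot": [0,0,0.002]},
  ],
)

```text
clock: 26.55
position: [0.4919, 0.18, 0.0629]
ee_rot: [-0.001, 0.002, 1.0, -0.0]
contact_force: [-0.8, -0.4, -2.9]
width: 0.013
gripper_force: 49.2
```

```bash
python3 fitbar.py; python3 -c "
from h import *
print(get_state()['contact_force'].round(1))"
```

```text
[0.4919 0.18   0.0629] [-6.0e-04  1.8e-03  1.0e+00 -1.0e-04]
bar side fit [497.6  178.5   -3.09] 0.116
[-0.7 -0.5 -2.4]
```

>>> send_rows(
  increments=[
    {"gripper": 1,"linear": [0.001,-0.001,-0.003],"delta_rot": [0,0,0]},
    {"gripper": 1,"linear": [0.001,-0.001,-0.007],"delta_rot": [0,0,0]},
    {"gripper": 1,"linear": [0.001,-0.001,-0.01],"delta_rot": [0,0,0]},
    {"gripper": 1,"linear": [0.001,-0.001,-0.012],"delta_rot": [0,0,0]},
    {"gripper": 1,"linear": [0.001,-0.001,-0.013],"delta_rot": [0,0,0]},
    {"gripper": 1,"linear": [0.001,-0.001,-0.013],"delta_rot": [0,0,0]},
  ],
)

```text
clock: 27.2
position: [0.4934, 0.179, 0.0506]
ee_rot: [-0.0, 0.002, 1.0, 0.0]
contact_force: [0.3, -0.7, -3.7]
width: 0.0132
gripper_force: 49.2
```

```bash
python3 fitbar.py; python3 -c "
from h import *
print(get_state()['contact_force'].round(1))"
```

```text
[0.4934 0.179  0.0506] [-1.0e-04  1.9e-03  1.0e+00  0.0e+00]
bar side fit [499.01 177.43  -4.25] 0.164
[ 0.2  0.2 -2.4]
```

>>> send_rows(
  increments=[
    {"gripper": 1,"linear": [0,0,-0.001],"delta_rot": [0,0,0]},
    {"gripper": 1,"linear": [0,0,-0.002],"delta_rot": [0,0,0]},
    {"gripper": 1,"linear": [0,0,-0.002],"delta_rot": [0,0,0]},
  ],
)

```text
clock: 27.55
position: [0.4936, 0.1791, 0.0495]
ee_rot: [0.0, 0.002, 1.0, 0.0]
contact_force: [-1.4, -1.1, 4.0]
width: 0.0132
gripper_force: 49.9
```

Contact shows at the expected height: the force went from −2.5 to +4 N at z=0.0495. I'll release, rise straight up and move clear.

>>> send_rows(
  increments=[
    {"gripper": 0.2,"linear": [0,0,0],"delta_rot": [0,0,0]},
    {"gripper": 0,"linear": [0,0,0],"delta_rot": [0,0,0]},
    {"gripper": 0,"linear": [0,0,0],"delta_rot": [0,0,0]},
    {"gripper": 0,"linear": [0,0,0],"delta_rot": [0,0,0]},
    {"gripper": 0,"linear": [0,0,0.015],"delta_rot": [0,0,0]},
    {"gripper": 0,"linear": [0,0,0.045],"delta_rot": [0,0,0]},
    {"gripper": 0,"linear": [0,0,0.09],"delta_rot": [0,0,0]},
    {"gripper": 0,"linear": [0,0,0.13],"delta_rot": [0,0,0]},
  ],
)

```text
clock: 28.35
position: [0.4933, 0.179, 0.1801]
ee_rot: [-0.0, 0.002, 1.0, 0.0]
contact_force: [0.8, 0.2, -0.2]
width: 0.0428
gripper_force: 0.0
```

>>> send_rows(
  increments=[
    {"gripper": 0,"linear": [-0.06,-0.2,0.05],"delta_rot": [0,0,0]},
    {"gripper": 0,"linear": [-0.06,-0.2,0.05],"delta_rot": [0,0,0]},
    {"gripper": 0,"linear": [-0.06,-0.2,0.05],"delta_rot": [0,0,0]},
    {"gripper": 0,"linear": [-0.06,-0.2,0.05],"delta_rot": [0,0,0]},
    {"gripper": 0,"linear": [-0.06,-0.2,0.05],"delta_rot": [0,0,0]},
    {"gripper": 0,"linear": [-0.06,-0.2,0.05],"delta_rot": [0,0,0]},
  ],
)

```text
clock: 28.95
position: [0.4332, -0.0229, 0.2295]
ee_rot: [0.001, 0.004, 1.0, -0.0]
contact_force: [-0.8, 1.0, -0.5]
width: 0.0428
gripper_force: 0.0
```

```bash
sed -e 's/^zb=.*/zb=.026/' -e "s/^p0=.*/p0=[494,179,-4]/" fitbar.py > fb2.py; python3 fb2.py
python3 - <<'E'
from h import *
a=load('side');b=grab('top')
cv2.imwrite('pics/v8.png',np.hstack([cv2.resize(a['pixels'][230:430,200:400],(400,400),interpolation=cv2.INTER_CUBIC),cv2.resize(b['pixels'][120:330,130:340],(400,400),interpolation=cv2.INTER_CUBIC)]))
E
```

```text
[ 0.4332 -0.0229  0.2295] [ 8.0e-04  3.9e-03  1.0e+00 -4.0e-04]
bar side fit [499.49 177.45  -5.87] 0.144
```

View pics/v8.png

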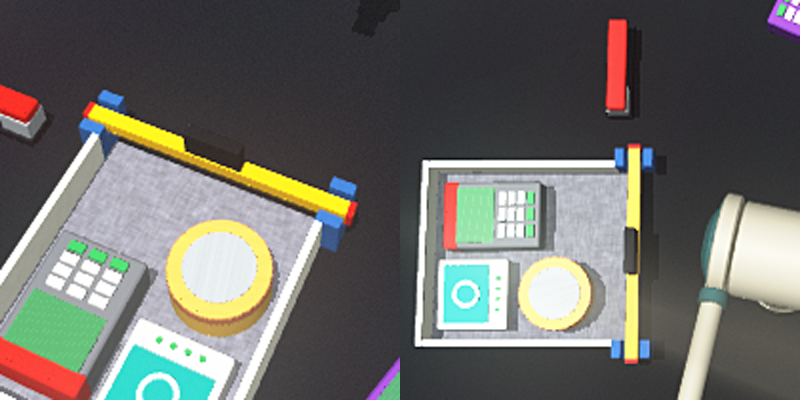

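The bar is down in both notches, from (92,112) to (350,210), fin up. The red ends overhang equally, and the fit at seated height gives (499.5, 177.5) mm against (499.3, 177.8) mm for the mouth. All three items are flat behind it and the arm is clear, so I'll hand in.

```bash
python3 -c "
from rig import sign_off
print(sign_off())"
```

```text
the job is handed in; nothing more can be done
None
```

I handed the job in at about 29 s: the PIN pad, card reader and change tin stand flat inside the tray, and the bar is down in both saddle notches, fin up and centred to within about 1 mm by the side camera; I never touched the roll, bell or stapler, and no verdict came back.

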